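# Close up the power supply box

### The job

The steel power supply box lying open on the packing bench is ready to be closed up. Push its upright circuit-board plate fully down over the battery first, touching only the plate's bare metal margin and never the circuit board, then push the box's door shut over it until it is flush. Only push, and gently: slam nothing, pick nothing up, and leave the battery and the things around the box where they are.

Things in the scene. Friction and masses are not known exactly. Their poses are not given: they have to be found in the camera images.
- psu_box: Open white sheet-steel box of a power supply, lying on its back, fixed: it does not move. 240 (x) x 200 (y) x 95 high, walls 2.5. Origin: centre of its underside, on the bench; z up. Hinge of the circuit-board plate: along x inside its -y wall, at y = -85, z = 70; hinge of the door: along x on its +y wall, at y = +102.5, z = 95 (mm, box frame).
- plate_hinge (a joint): Angle of the circuit-board plate (rad). 0: fully down, level in the box on its stops, 70 above the bench, below the rim. About 1.57: upright. It opens to at most 1.75, leaning slightly out over the -y wall. Stiff hinge: the plate stays where it is left; about 3 N at its free edge move it.
- plate: Hinged bare metal plate carrying the circuit board, 210 (x) x 120 (y) x 3. Origin: mid hinge axis. x along the hinge like the box's x, y from hinge to free edge, z out of the board's face (at z = 3), which faces up when down, away from the box (box -y) when upright. Bare margin to push on: strip y = 78 to 120 along the whole free edge. Folded down it reaches from box y = -85 to +35.
- plate_edge (a point): Middle of the plate's free edge, on the face that carries the board (axes as the plate's).
- board: Green circuit board with its components, fixed on the plate's outer face; not to be pushed. In the plate's axes it fills x = -75 to 75, y = 18 to 78, z = 3 to 20. Its origin and axes are the plate's.
- door_hinge (a joint): Angle of the box's door (rad). 0: shut flush on the box. About 1.57: upright. Opens to at most 1.9, leaning out beyond the +y wall. Stiff hinge: stays where it is left; about 5 N near its free edge move it. If the plate still stands up, the door runs against it and cannot shut.
- door: White sheet-steel door, a shallow pan 249 (x) x 208 (y), 3 thick with 14 deep turned-down edges. Origin: mid hinge axis. x along the hinge like the box's x, -y from hinge to free edge, z out of its outer face (at z = 4): up when shut (99 above the bench), away from the box (box +y) when upright, when it reaches 303 above the bench.
- door_edge (a point): Middle of the door's free edge, on its outer face (axes as the door's).
- battery: Sealed battery, grey with black top, 134 x 67 x 60, 1.1 kg, standing loose in the box, all of it below the lowered plate. Origin: centre of its underside. Leave it.
- spare_battery: Small sealed battery, 97 x 43 x 52, loose on the bench beside the box. Origin: centre of its underside. Leave it.
- white_carton: White carton, 95 x 62 x 46, loose beside the box. Origin: centre of its underside. Leave it.
- detector: White motion detector lying on its back, 105 x 58 x 40, loose beside the box. Origin: centre of its underside. Leave it.
- screwdriver: Screwdriver, 190 long, black handle, lying in front of the box. Origin: under its middle. Leave it.
- tape_roll: Roll of black tape lying flat, diameter 68, 19 high, beside the box. Origin: centre of its underside. Leave it.
- meter: Orange multimeter lying on its back, 150 x 76 x 43, well to the right on the bench. Origin: centre of its underside. Leave it.
- brown_carton: Brown carton, 160 x 110 x 75, well to the left on the bench. Origin: centre of its underside. Leave it.

How it is judged:
By the outcome, as a careful person would: the job done as asked, in the order asked, and still so for the second after the job is handed in, with the robot touching nothing.
It also fails if it takes over 64 s, if anything falls off the work surface, if the arm or the gripper's body presses on something with over 40 N, if the wrist force passes 120 N, or if a joint passes its speed limit or range.

### The arm

A 6-joint arm with a two-finger parallel gripper is mounted at the origin on the work surface. World frame = base frame: x ahead of the robot, y to its left, z up, the work surface at z = 0. Lengths are in m, angles in degrees, forces in N, time in s.
With the tool pointing down it reaches from about 0.3 to 0.75 m from the base axis. Payload 8.5 kg.
Tool frame: the origin (TCP) lies on the centre line of the jaws, within the pads' length; the fingertips stand 14 mm ahead of it and the grasp point (between the pads) lies 5 mm behind it; z points along the fingers, x is the direction in which the jaws open and shut, and the axes are right-handed (so a half turn about z gives the same grasp; the last joint's range is limited). The gripper opens to 85 mm and grips with 20 to 120 N. Pads are 22 mm wide; open, the fingers measure 114 mm over their backs; the gripper's body (76 mm by 85 mm) begins 54 mm behind the grasp point. The pads swing forward as they close: fully open they stand 13 mm farther back than shut.
Start: joints at [-86.362, 21.807, 74.336, -0, 83.858, -12.336], TCP at [0.151, -0.529, 0.245] pointing down, gripper open.
Joint ranges: [-178.18, 178.18], [-50.72, 133.34], [12.68, 142.11], [-81.47, 261.47], [9.98, 163.14], [-165.26, 165.26]. Speed limits (degrees/s): [136.94, 136.94, 180, 180, 180, 180].

### API

Orientations are given as a 3x3 rotation matrix whose columns are the frame's x, y, z axes.
In Python, from rig import * gives the robot as it stands.
- The arm moves only by the shell command python3 -m crank 'ROWS' [FORCE]. ROWS is JSON, one flat list of numbers, 7 for each row, row after row: the turn, a rotation vector about the world's x, y, z in rad, then the shift along the world's x, y, z in m, then the opening in per cent of the stroke, from 0 (shut) to 100 (fully open). A call has 1 to 20 rows; each row shifts and turns the commanded pose from where the row before left it; what a row does not reach is not made up. A row lasts 1/10 s, in which the tool goes at most 50 mm and 8.59 degrees, less where a joint would pass 70% of its speed; a pose out of reach is approached as far as the arm can. A call is refused whole if a number of a shift passes 0.05 or a number of a turn 0.15, either way. A call with a gripper value outside its range is refused whole. The fingers move at their own pace and stop on an object; FORCE is the grip in N (left out, the last holds). Time passes only in rows, so rows that do not move let the fingers close. It gives the time, the measured TCP pose, the force and the opening at its end, in the units of the state.
- observe(): the state, without advancing time (a new reading comes with each control period).
- get_image(name): name is "scene" or "top" or "wrist"; returns a dict with "frame" (420x560x3 uint8, red, green, blue), "fov_y" (degrees; the focal length in pixels is half the picture's height over the tangent of half this angle, whatever the lens; pixels are square), "cx", "cy" (the principal point, pixels), "world_to_cam" (4x4, takes a point from world to camera coordinates). Camera axes: x right, y up, looking along -z (the intrinsics and any distortion apply to the point x, -y, -z); pixel columns grow to the right and rows downward; lengths in m; the calibration is good to about 2 mm. A picture is of the moment at which its call begins. There is no depth.
- close_job(): hands the job in, once; it reports no verdict.
The state is a dict: "time_s": time; "q": joint angles; "qvel": joint speeds; "joint_efforts": joint torques, N m; "position": TCP position; "tool_rot": TCP orientation; "ft_force": force on the tool from outside, world axes, zero at the start; "wrist_torque": the same for the moment, N m; "grip_width": finger opening in m.
Only numpy, scipy, OpenCV 4.12 (cv2) and the standard library are available. Lean on these libraries where they do the work, as an engineer would, in place of code of your own. Each camera call takes 0.05 s, during which the arm holds its last target. There are 200 camera calls.

## Working session

There is one attempt and no reset: what is moved stays moved. The work goes in short steps, Python scripts to look and compute and a shell command to move; the robot and the scene stay as the last step left them, time stands still between calls to the robot, and variables do not carry over. Pictures are saved under pics/ and viewed, about 8 in all and at most 12, crops included, and the job is handed in when it is done.

```bash
ls; mkdir -p pics; python3 - <<'E'
from rig import *
import cv2,pickle
d={}
for n in("scene","top"):
    g=get_image(n);d[n]=g;cv2.imwrite(f"pics/{n}0.png",cv2.resize(g["frame"][:,:,::-1],(800,600),interpolation=cv2.INTER_CUBIC))
    print(n,g["fov_y"],g["cx"],g["cy"],g["world_to_cam"].tolist(),[k for k in g])
pickle.dump(d,open("d0.pkl","wb"))
print(observe())
E
```

```text
pics
scene 53.909244900620045 277.9144439284238 209.5850507015705 [[0.2305442073639808, 0.9727346598044104, -0.02523192553317069, -0.12795200481124822], [-0.5090339432012947, 0.14266247290558576, 0.8488414831365182, 0.17559247926376867], [0.8292971802194041, -0.1828515803586632, 0.5280449663054126, -1.730132436860647], [0.0, 0.0, 0.0, 1.0]] ['frame', 'fov_y', 'cx', 'cy', 'world_to_cam']
top 45.09952893022875 275.6547662644572 205.25360148553122 [[0.02318961124160381, -0.9997255012280224, -0.0033412759302765974, -0.011833936142198688], [0.9804066762436779, 0.022087284832289986, 0.1957419245475051, -0.5287829146580433], [-0.19561439391641697, -0.007814988363155511, 0.980649751363654, -1.3598085473085193], [0.0, 0.0, 0.0, 1.0]] ['frame', 'fov_y', 'cx', 'cy', 'world_to_cam']
{'time_s': 0.1, 'q': array([-8.63626064e+01,  2.18378369e+01,  7.43793330e+01, -1.15364935e-04,
        8.38563437e+01, -1.23368648e+01]), 'qvel': array([ 0.00099689, -0.16737709, -0.09856756, -0.028582  ,  0.00596747,
       -0.00342461]), 'joint_efforts': array([ 3.29177812e-03, -4.49222016e+01, -2.31660050e+01, -2.22379272e-04,
        3.66255947e-03, -1.35694404e-05]), 'position': array([ 0.15133494, -0.52852442,  0.24477322]), 'tool_rot': array([[ 2.75205613e-01, -9.61385388e-01, -8.33971479e-05],
       [-9.61384574e-01, -2.75205491e-01,  1.28034100e-03],
       [-1.25385248e-03, -2.72180298e-04, -9.99999177e-01]]), 'ft_force': array([ 0.47710702,  0.05614128, -1.10458899]), 'wrist_torque': array([-0.04575407, -0.06537577,  0.00548442]), 'grip_width': 0.08542800061985129}
```

View pics/scene0.png

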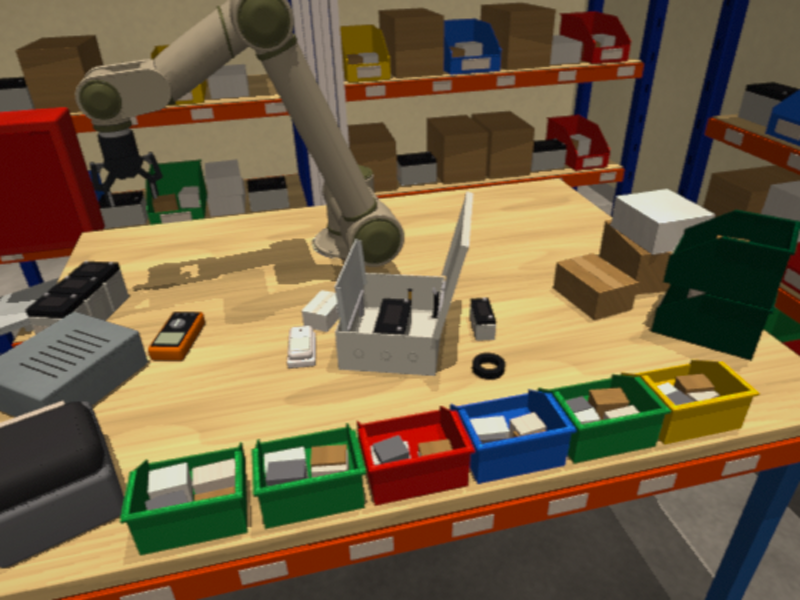

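View pics/top0.png

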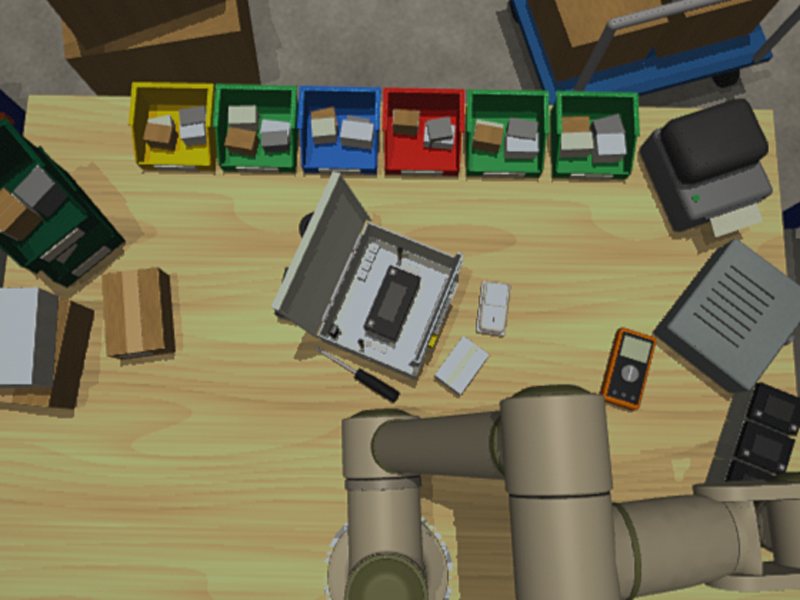

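The scene picture shows the plate upright on the box's right-hand (−y) wall and the door upright, leaning out on the left (+y) wall. In the top view the box is at about (390,300), the carton at (462,365), the detector at (493,307) and the screwdriver at (360,375). I'll enlarge both for the corners.

```bash
python3 - <<'E'
import pickle,cv2,numpy as np
d=pickle.load(open("d0.pkl","rb"))
a=d["top"]["frame"][115:275,185:365,::-1]   # 180x160
b=d["scene"]["frame"][125:275,190:370,::-1]
cv2.imwrite("pics/c1.png",cv2.resize(a,None,fx=3.75*1.17,fy=3.75*1.0*1.0*1.17/1.17*1.0 if 0 else 3.7,interpolation=3) if 0 else cv2.resize(a,None,fx=3.75,fy=3.75,interpolation=3))
cv2.imwrite("pics/c2.png",cv2.resize(b,None,fx=4,fy=4,interpolation=3))
E
```

```text
(no output)
```

View pics/c1.png

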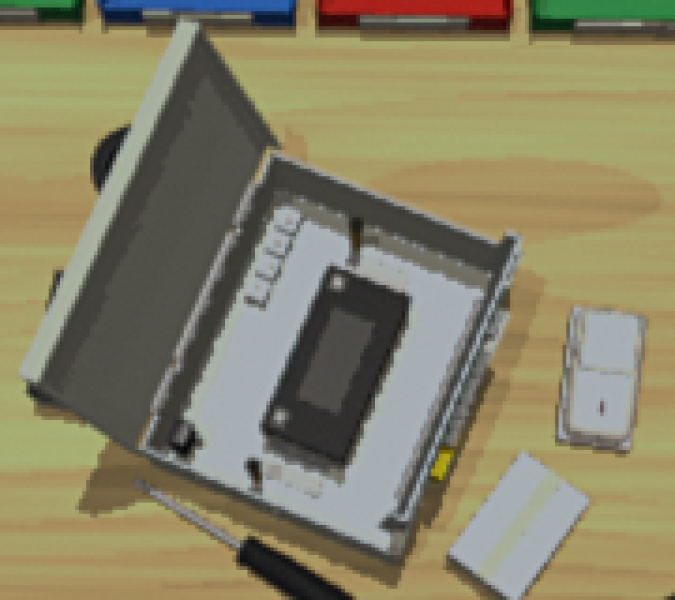

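View pics/c2.png

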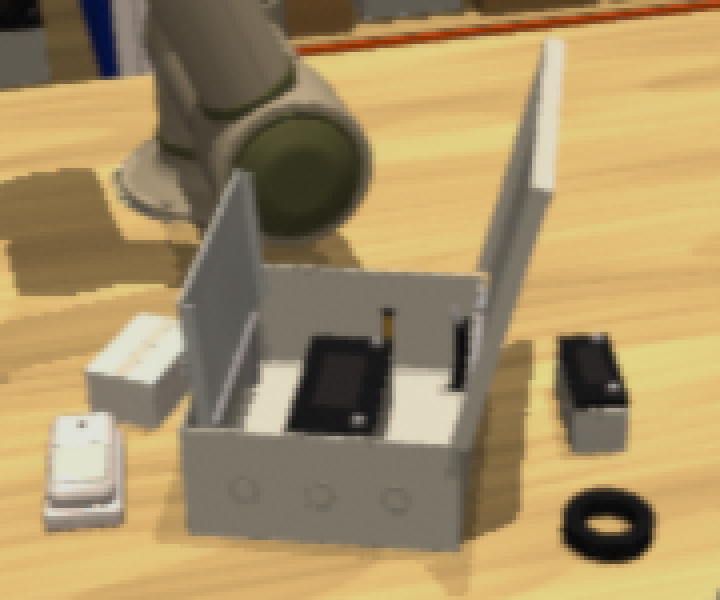

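Crop readings: in the top crop, the rim corners are A(271,152), B(143,450) and C(397,560). The plate's free edge runs (517,237) to (403,520), and the door's free edge (193,22) to (25,378). The scene crop shows the front wall corners, plate edge (183,300)/(243,170) and door edge (562,42)/(550,190). I'll fit the pose and both angles to these.

```bash
cat > h.py <<'E'
import numpy as np,pickle
from scipy.optimize import least_squares
def proj(g,P):
    c=np.asarray(g["world_to_cam"])@np.append(P,1); f=210/np.tan(np.radians(g["fov_y"]/2))
    return np.array([g["cx"]+f*c[0]/-c[2],g["cy"]-f*c[1]/-c[2]])
def B(p,v):
    c,s=np.cos(p[2]),np.sin(p[2]); return np.array([p[0]+c*v[0]-s*v[1],p[1]+s*v[0]+c*v[1],v[2]])
def plate(p,x,y,z): # plate pt -> box
    t=p[3]; return [x,-.085+y*np.cos(t)-z*np.sin(t),.07+y*np.sin(t)+z*np.cos(t)]
def door(p,x,y,z): # y negative to free edge
    t=p[4]; return [x,.1025+y*np.cos(t)+z*np.sin(t),.095-y*np.sin(t)+z*np.cos(t)]
E
python3 - <<'E'
from h import *
d=pickle.load(open("d0.pkl","rb"))
T=lambda u,v:("top",185+u/3.75,115+v/3.75); S=lambda u,v:("scene",190+u/4,125+v/4)
b=lambda *v:(lambda p:v); pl=lambda *v:(lambda p:plate(p,*v)); do=lambda *v:(lambda p:door(p,*v))
M=[(T(271,152),b(.12,.1,.095)),(T(143,450),b(-.12,.1,.095)),(T(397,560),b(-.12,-.1,.095)),
(S(186,430),b(.12,-.1,.095)),(S(188,535),b(.12,-.1,0)),(S(460,549),b(.12,.1,0)),(S(460,448),b(.12,.1,.095)),
(T(517,237),pl(.105,.12,0)),(T(403,520),pl(-.105,.12,0)),(S(183,300),pl(.105,.12,0)),(S(243,170),pl(-.105,.12,0)),
(T(193,22),do(.1245,-.208,0)),(T(25,378),do(-.1245,-.208,0)),(S(558,42),do(-.1245,-.208,0)),(S(550,190),do(.1245,-.208,0))]
def r(p): return np.concatenate([proj(d[m[0]],B(p,f(p)))-m[1:] for m,f in M])
s=least_squares(r,[.5,0,.4,1.57,1.8],loss="soft_l1"); p=s.x
print(p,np.degrees(p[2:]));print(np.round(r(p).reshape(-1,2),1).tolist())
np.save("p.npy",p)
for n,v in [("plate edge mid",plate(p,0,.12,0)),("edge+x",plate(p,.105,.12,0)),("edge-x",plate(p,-.105,.12,0)),("door edge",door(p,0,-.208,.004)),("centre",[0,0,0]),("d+x",door(p,.1245,-.208,0)),("d-x",door(p,-.1245,-.208,0))]: print(n,B(p,v))
c,s=np.cos(p[2]),np.sin(p[2]);print("bx",c,s,"by",-s,c)
E
```

```text
[ 0.51243761  0.00460382 -0.36964528  1.63419763  1.80767829] [-21.17911448  93.63262713 103.57233662]
[[-0.2, -0.5], [-1.0, -0.2], [0.5, -0.9], [-2.1, -1.0], [-0.0, -0.8], [-0.3, 0.3], [0.0, -1.3], [0.2, -1.0], [-0.5, -0.2], [-0.3, 0.1], [-0.5, -1.1], [-1.9, -0.3], [-0.3, 0.0], [-0.0, -1.4], [-1.2, -1.0]]
plate edge mid [ 0.47898154 -0.08174441  0.1897589 ]
edge+x [ 0.57688938 -0.11967931  0.1897589 ]
edge-x [ 0.38107371 -0.04380952  0.1897589 ]
door edge [0.56850909 0.14932115 0.29625279]
centre [0.51243761 0.00460382 0.        ]
d+x [0.68319502 0.10071554 0.29719148]
d-x [0.45101359 0.19067543 0.29719148]
bx 0.932455559027791 -0.3612846944421669 by 0.3612846944421669 0.932455559027791
```

The fit is consistent, with residuals around 1 px. Box yaw is −21.2°, the plate is at about 94° and the door at about 104°. Next I shut the gripper and go behind the plate, jaws along the box's x axis.

```bash
python3 -m crank '[0,0,0.1155,0.024,0.031,0,0, 0,0,0.1155,0.024,0.031,0,0, 0,0,0.1155,0.024,0.031,0,0, 0,0,0.1155,0.024,0.031,0,0, 0,0,0.1155,0.024,0.031,0,0, 0,0,0.1155,0.024,0.031,0,0, 0,0,0.1155,0.024,0.031,0,0, 0,0,0.1155,0.024,0.031,0,0, 0,0,0,0.024,0.031,0,0, 0,0,0,0.024,0.031,0,0, 0,0,0,0.024,0.031,0,0, 0,0,0,0.024,0.031,0,0, 0,0,0,0.024,0.031,0,0, 0,0,0,0,0,0,0, 0,0,0,0,0,0,0]' 30
cat > st.py <<'E'
from rig import *
from h import *
o=observe();p=np.load("p.npy");c,s=np.cos(p[2]),np.sin(p[2]);R=np.array([[c,s],[-s,c]])
q=o["position"];b=R@(q[:2]-p[:2])
print("t",o["time_s"],"box xy",b.round(4),"z",q[2].round(4),"F box",(R@o["ft_force"][:2]).round(1),o["ft_force"][2].round(1),"w",o["grip_width"],"toolx yaw",np.degrees(np.arctan2(*o["tool_rot"][1::-1,0])),"q",o["q"].round(0))
E
python3 st.py
```

```text
time_s: 1.6
position: [0.4634, -0.1253, 0.245]
tool_rot: [[0.934, -0.358, -0.001], [-0.358, -0.934, 0.0], [-0.001, 0.0, -1.0]]
ft_force: [0.2, -1.1, 0.2]
grip_width: -0.0001
t 1.6 box xy [ 0.0011 -0.1388] z 0.245 F box [ 0.6 -0.9] 0.2 w -7.872997839810815e-05 toolx yaw -20.982788282374457 q [-29.  15.  85.  -0.  80.  -8.]
```

```bash
python3 -m crank '[0,0,0,0,0,-0.02,0, 0,0,0,0,0,-0.02,0, 0,0,0,0,0,-0.013,0, 0,0,0,0,0,0,0]' >/dev/null; python3 st.py; python3 - <<'E'
from rig import *
import cv2,numpy as np
a=get_image("scene")["frame"][90:270,170:350,::-1]; b=get_image("wrist")["frame"][:,:,::-1]
cv2.imwrite("pics/p1.png",np.hstack([cv2.resize(a,(420,420),interpolation=3),cv2.resize(b,(380,285)) if 0 else cv2.copyMakeBorder(cv2.resize(b,(380,285)),0,135,0,0,0)]))
E
```

```text
t 2.0 box xy [ 0.0004 -0.1404] z 0.1909 F box [0.2 0.2] 0.8 w 0.00019519161798659958 toolx yaw -21.18802008415162 q [-29.  18.  90.  -0.  72.  -8.]
```

View pics/p1.png

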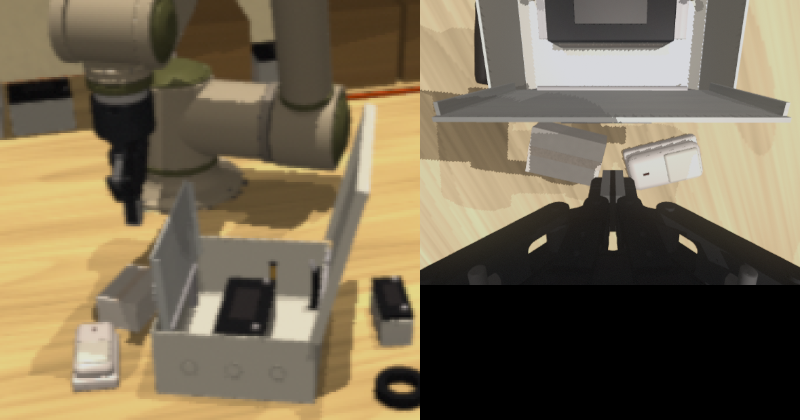

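The wrist view shows the plate's free edge along row 118, columns 433–790, centred on the fingertip at (613,172). The gap is about 32 mm, as expected, and the tip is over the bare margin and above the board. Now the arc's row values.

```bash
cat > arc.py <<'E'
import sys,numpy as np
# kind, tool yaw box: prints world shifts from (y0,z0) of corner along list of angles
p=np.load("p.npy");by=np.array([-np.sin(p[2]),np.cos(p[2])])
def arc(kind,r,angs,start):
    prev=np.array(start)
    for a in angs:
        t=np.radians(a)
        f=np.array([-.085+r*np.cos(t)-.003*np.sin(t),.07+r*np.sin(t)+.003*np.cos(t)]) if kind=="p" else np.array([.1025-r*np.cos(t)+.004*np.sin(t),.095+r*np.sin(t)+.004*np.cos(t)])
        d=np.round(np.r_[by*(f-prev)[0],(f-prev)[1]],4); print(a,"0,0,0,%g,%g,%g,0,"%tuple(d),f.round(4)); prev=prev+[d[:2]@by,d[2]]
E
python3 -c "
from arc import *
arc('p',.108,[90]+list(range(86,-1,-4))+[3,0],(-.1294,.177))"
```

```text
90 0,0,0,0.015,0.0386,0.001,0, [-0.088  0.178]
86 0,0,0,0.0027,0.007,-0.0001,0, [-0.0805  0.1779]
82 0,0,0,0.0027,0.007,-0.0005,0, [-0.0729  0.1774]
78 0,0,0,0.0027,0.007,-0.0011,0, [-0.0655  0.1763]
74 0,0,0,0.0027,0.0069,-0.0017,0, [-0.0581  0.1746]
70 0,0,0,0.0026,0.0067,-0.0021,0, [-0.0509  0.1725]
66 0,0,0,0.0026,0.0066,-0.0026,0, [-0.0438  0.1699]
62 0,0,0,0.0025,0.0064,-0.0031,0, [-0.0369  0.1668]
58 0,0,0,0.0024,0.0062,-0.0036,0, [-0.0303  0.1632]
54 0,0,0,0.0023,0.0059,-0.0041,0, [-0.0239  0.1591]
50 0,0,0,0.0022,0.0057,-0.0044,0, [-0.0179  0.1547]
46 0,0,0,0.0021,0.0053,-0.0049,0, [-0.0121  0.1498]
42 0,0,0,0.0019,0.005,-0.0053,0, [-0.0067  0.1445]
38 0,0,0,0.0018,0.0047,-0.0056,0, [-0.0017  0.1389]
34 0,0,0,0.0017,0.0043,-0.006,0, [0.0029 0.1329]
30 0,0,0,0.0015,0.0039,-0.0063,0, [0.007  0.1266]
26 0,0,0,0.0013,0.0034,-0.0066,0, [0.0108 0.12  ]
22 0,0,0,0.0012,0.0031,-0.0068,0, [0.014  0.1132]
18 0,0,0,0.001,0.0026,-0.007,0, [0.0168 0.1062]
14 0,0,0,0.0008,0.0021,-0.0072,0, [0.0191 0.099 ]
10 0,0,0,0.0006,0.0017,-0.0073,0, [0.0208 0.0917]
6 0,0,0,0.0004,0.0012,-0.0074,0, [0.0221 0.0843]
2 0,0,0,0.0003,0.0007,-0.0075,0, [0.0228 0.0768]
3 0,0,0,-0.0001,-0.0002,0.0018,0, [0.0227 0.0786]
0 0,0,0,0.0001,0.0003,-0.0056,0, [0.023 0.073]
```

```bash
python3 -m crank '[0,0,0,0.0021,0.0055,0,0, 0,0,0,0.0021,0.0055,0,0, 0,0,0,0.0021,0.0055,0,0, 0,0,0,0.0021,0.0055,0,0, 0,0,0,0.0021,0.0055,0.001,0, 0,0,0,0.0021,0.0055,0,0, 0,0,0,0.0021,0.0055,0,0, 0,0,0,0.0027,0.007,-0.0001,0, 0,0,0,0.0027,0.007,-0.0005,0, 0,0,0,0.0027,0.007,-0.0011,0, 0,0,0,0.0027,0.0069,-0.0017,0, 0,0,0,0.0026,0.0067,-0.0021,0]'; python3 st.py
```

```text
time_s: 3.3
position: [0.4918, -0.052, 0.1877]
tool_rot: [[0.933, -0.36, 0.0], [-0.36, -0.933, 0.0], [0.0, -0.0, -1.0]]
ft_force: [0.3, -2.2, 2.3]
grip_width: 0.0002
t 3.3 box xy [ 0.0012 -0.0602] z 0.1877 F box [ 1.1 -2. ] 2.3 w 0.00019099656950059642 toolx yaw -21.076736980452697 q [-20.  19.  89.   0.  72.   1.]
```

```bash
python3 -m crank '[0,0,0,0.0026,0.0066,-0.0026,0, 0,0,0,0.0025,0.0064,-0.0031,0, 0,0,0,0.0024,0.0062,-0.0036,0, 0,0,0,0.0023,0.0059,-0.0041,0, 0,0,0,0.0022,0.0057,-0.0044,0, 0,0,0,0.0021,0.0053,-0.0049,0, 0,0,0,0.0019,0.005,-0.0053,0, 0,0,0,0.0018,0.0047,-0.0056,0, 0,0,0,0.0017,0.0043,-0.006,0, 0,0,0,0.0015,0.0039,-0.0063,0]'; python3 st.py; python3 - <<'E'
from rig import *
import cv2,numpy as np
a=get_image("scene")["frame"][90:270,170:350,::-1]; b=get_image("wrist")["frame"][:,:,::-1]
cv2.imwrite("pics/p2.png",np.hstack([cv2.resize(a,(420,420),interpolation=3),cv2.copyMakeBorder(cv2.resize(b,(380,285)),0,135,0,0,0)]))
E
```

```text
time_s: 4.3
position: [0.5125, 0.0018, 0.1413]
tool_rot: [[0.933, -0.36, -0.0], [-0.36, -0.933, 0.0], [-0.0, -0.0, -1.0]]
ft_force: [0.5, -0.4, 2.1]
grip_width: -0.0002
t 4.3 box xy [ 0.0011 -0.0026] z 0.1413 F box [ 0.6 -0.2] 2.1 w -0.00018544867661820548 toolx yaw -21.084201004225342 q [-13.  24.  90.   0.  66.   8.]
```

View pics/p2.png

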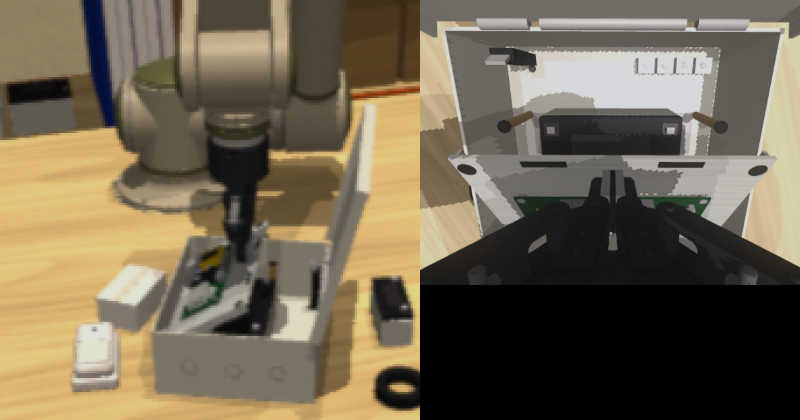

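The plate is following at about 30°. The tip at (613,172) lies between the free edge (row 157) and the board (row 197), so it's on the bare margin. I'll continue and slow down near the stops.

```bash
python3 -m crank '[0,0,0,0.0013,0.0034,-0.0066,0, 0,0,0,0.0012,0.0031,-0.0068,0, 0,0,0,0.001,0.0026,-0.007,0, 0,0,0,0.0008,0.0021,-0.0072,0, 0,0,0,0.0006,0.0017,-0.0073,0, 0,0,0,0.0004,0.0012,-0.0054,0, 0,0,0,0.0001,0.0003,-0.004,0, 0,0,0,0.0001,0.0002,-0.003,0, 0,0,0,0,0,-0.002,0, 0,0,0,0,0,-0.001,0]' |head -1; python3 st.py;  python3 -m crank '[0,0,0,0,0,-0.001,0, 0,0,0,0,0,-0.001,0]'|head -1;  python3 st.py; python3 -m crank '[0,0,0,0,0,-0.001,0,0,0,0,0,0,0,0]'|head -1;  python3 st.py
```

```text
time_s: 5.4
t 5.4 box xy [0.001  0.0126] z 0.0915 F box [-0.   0.6] 1.3 w -1.3424191061424301e-05 toolx yaw -21.086362043703424 q [-11.  28.  92.   0.  59.  10.]
time_s: 5.6
t 5.6 box xy [0.001  0.0126] z 0.0897 F box [-0.3  0.4] 0.8 w 9.662372313153657e-05 toolx yaw -21.084933651655124 q [-11.  29.  92.  -0.  59.  10.]
time_s: 5.8
t 5.8 box xy [0.001  0.0125] z 0.0885 F box [-1.  -0.3] -0.0 w 0.00015814448631952052 toolx yaw -21.08353782795721 q [-11.  29.  92.  -0.  59.  10.]
```

```bash
for i in 1 2 3; do python3 -m crank '[0,0,0,0,0,-0.001,0,0,0,0,0,0,0,0]'|head -1;  python3 st.py; done
```

```text
time_s: 6.0
t 6.0 box xy [0.0011 0.0125] z 0.0875 F box [1.2 0.3] 0.7 w 0.0003046435402894237 toolx yaw -21.086416301360828 q [-11.  29.  93.  -0.  59.  10.]
time_s: 6.2
t 6.2 box xy [0.0011 0.0125] z 0.087 F box [-1.4  0.4] 4.3 w 0.00021865612032536812 toolx yaw -21.080156478508783 q [-11.  29.  93.  -0.  59.  10.]
time_s: 6.4
t 6.4 box xy [0.0011 0.0126] z 0.0868 F box [-3.4 -0.6] 14.1 w -0.00026151116071089617 toolx yaw -21.073858933200686 q [-11.  29.  93.  -0.  59.  10.]
```

It's seated on the stops: 14 N at z 0.0868, expected 0.087. I'll lift off, check the plate, and cross over the door's top edge.

```bash
python3 -m crank '[0,0,0,0,0,0.005,0, 0,0,0,0,0,0.03,0, 0,0,0,0,0,0.045,0, 0,0,0,0,0,0.045,0, 0,0,0,0,0,0.045,0, 0,0,0,0,0,0.045,0, 0,0,0,0,0,0.045,0, 0,0,0,0,0,0.01,0, 0,0,0,0,0,0,0]'|head -2; python3 st.py; python3 - <<'E'
from rig import *
import cv2,numpy as np
a=get_image("scene")["frame"][90:270,170:350,::-1]; b=get_image("wrist")["frame"][:,:,::-1]
cv2.imwrite("pics/p3.png",np.hstack([cv2.resize(a,(400,400),interpolation=3),cv2.copyMakeBorder(cv2.resize(b,(400,300)),0,100,0,0,0)]))
E
```

```text
time_s: 7.3
position: [0.5182, 0.0159, 0.3568]
t 7.3 box xy [0.0013 0.0126] z 0.3568 F box [0.5 0.4] -0.8 w 1.5719816398459233e-06 toolx yaw -21.085661121333555 q [-11.  15.  66.  -0.  99.  10.]
```

View pics/p3.png

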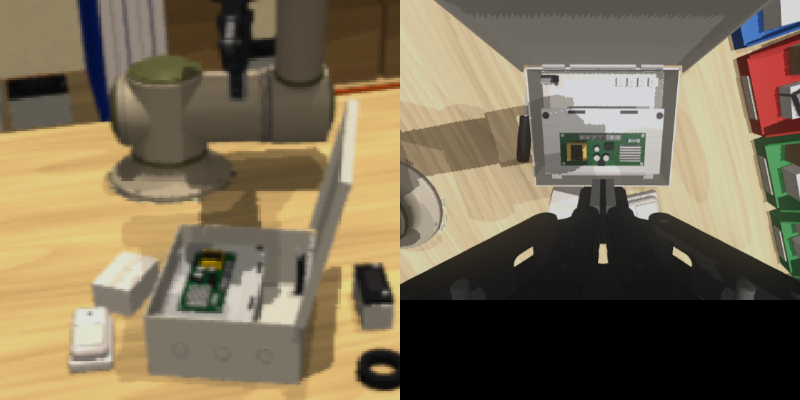

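The plate lies level and the box is otherwise unchanged (board at about (605,150) in the wrist view). Now over to the outer side of the door.

```bash
python3 -m crank '[0,0,0,0.0137,0.0354,0,0, 0,0,0,0.0137,0.0354,0,0, 0,0,0,0.0137,0.0354,0,0, 0,0,0,0.0137,0.0354,0,0, 0,0,0,0.0137,0.0354,0,0, 0,0,0,0,0,0,0, 0,0,0,0,0,-0.03,0, 0,0,0,0,0,-0.03,0, 0,0,0,0,0,0,0]'|head -2; python3 st.py; python3 - <<'E'
from rig import *
import cv2,numpy as np
a=get_image("scene")["frame"][60:260,190:390,::-1]; b=get_image("wrist")["frame"][:,:,::-1]
cv2.imwrite("pics/p4.png",np.hstack([cv2.resize(a,(400,400),interpolation=3),cv2.copyMakeBorder(cv2.resize(b,(400,300)),0,100,0,0,0)]))
E
```

```text
time_s: 8.3
position: [0.5849, 0.1922, 0.2901]
t 8.3 box xy [-0.0003  0.2011] z 0.2901 F box [ 0.8 -1.1] 0.7 w -4.8659242786434765e-05 toolx yaw -21.11160955753914 q [ 7. 28. 58. -0. 96. 28.]
```

View pics/p4.png

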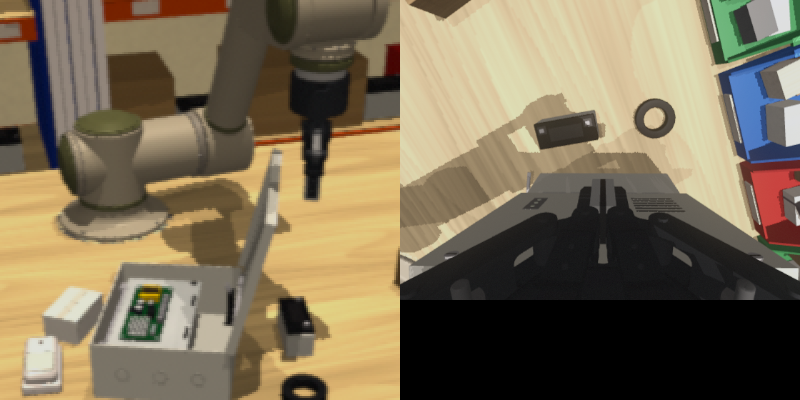

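```bash
python3 -c "
from arc import *
arc('d',.185,[90]+list(range(87,2,-3))+[2,0],(.1913,.283))"
```

```text
90 0,0,0,-0.0306,-0.0791,-0.003,0, [0.1065 0.28  ]
87 0,0,0,-0.0035,-0.009,-0,0, [0.0968 0.28  ]
84 0,0,0,-0.0035,-0.009,-0.0006,0, [0.0871 0.2794]
81 0,0,0,-0.0035,-0.009,-0.0011,0, [0.0775 0.2783]
78 0,0,0,-0.0035,-0.0089,-0.0015,0, [0.0679 0.2768]
75 0,0,0,-0.0034,-0.0088,-0.0021,0, [0.0585 0.2747]
72 0,0,0,-0.0034,-0.0088,-0.0025,0, [0.0491 0.2722]
69 0,0,0,-0.0033,-0.0085,-0.0031,0, [0.0399 0.2691]
66 0,0,0,-0.0033,-0.0084,-0.0035,0, [0.0309 0.2656]
63 0,0,0,-0.0032,-0.0083,-0.0039,0, [0.0221 0.2617]
60 0,0,0,-0.0031,-0.008,-0.0045,0, [0.0135 0.2572]
57 0,0,0,-0.003,-0.0078,-0.0049,0, [0.0051 0.2523]
54 0,0,0,-0.0029,-0.0076,-0.0053,0, [-0.003  0.247]
51 0,0,0,-0.0028,-0.0073,-0.0057,0, [-0.0108  0.2413]
48 0,0,0,-0.0027,-0.007,-0.0061,0, [-0.0183  0.2352]
45 0,0,0,-0.0026,-0.0067,-0.0066,0, [-0.0255  0.2286]
42 0,0,0,-0.0024,-0.0063,-0.0068,0, [-0.0323  0.2218]
39 0,0,0,-0.0023,-0.006,-0.0073,0, [-0.0388  0.2145]
36 0,0,0,-0.0022,-0.0057,-0.0075,0, [-0.0448  0.207 ]
33 0,0,0,-0.002,-0.0053,-0.0079,0, [-0.0505  0.1991]
30 0,0,0,-0.0019,-0.0049,-0.0081,0, [-0.0557  0.191 ]
27 0,0,0,-0.0017,-0.0045,-0.0084,0, [-0.0605  0.1826]
24 0,0,0,-0.0016,-0.004,-0.0087,0, [-0.0649  0.1739]
21 0,0,0,-0.0014,-0.0037,-0.0089,0, [-0.0688  0.165 ]
18 0,0,0,-0.0012,-0.0032,-0.009,0, [-0.0722  0.156 ]
15 0,0,0,-0.0011,-0.0027,-0.0093,0, [-0.0752  0.1467]
12 0,0,0,-0.0009,-0.0023,-0.0093,0, [-0.0776  0.1374]
9 0,0,0,-0.0007,-0.0019,-0.0095,0, [-0.0796  0.1279]
6 0,0,0,-0.0005,-0.0013,-0.0096,0, [-0.0811  0.1183]
3 0,0,0,-0.0004,-0.0009,-0.0096,0, [-0.082   0.1087]
2 0,0,0,-0.0001,-0.0002,-0.0032,0, [-0.0822  0.1055]
0 0,0,0,-0.0001,-0.0003,-0.0065,0, [-0.0825  0.099 ]
```

The tip is on the outer side of the door, clear of it and about 20 mm below its top edge; the spare battery and tape are untouched. I'll push towards upright.

```bash
python3 -m crank '[0,0,0,-0.0022,-0.0057,0,0, 0,0,0,-0.0022,-0.0057,0,0, 0,0,0,-0.0022,-0.0057,0,0, 0,0,0,-0.0022,-0.0057,0,0, 0,0,0,-0.0022,-0.0057,0,0, 0,0,0,-0.0022,-0.0057,0,0, 0,0,0,-0.0022,-0.0057,0,0, 0,0,0,-0.0022,-0.0057,0,0, 0,0,0,-0.0022,-0.0057,0,0, 0,0,0,-0.0022,-0.0057,0,0]'|head -1; python3 st.py;python3 -m crank '[0,0,0,-0.0022,-0.0057,0,0, 0,0,0,-0.0022,-0.0057,0,0, 0,0,0,-0.0022,-0.0057,0,0, 0,0,0,-0.0022,-0.0057,0,0]'|head -1; python3 st.py
```

```text
time_s: 9.4
t 9.4 box xy [0.0011 0.1415] z 0.2964 F box [-0.7  4.5] 3.2 w -0.00029727586539624403 toolx yaw -21.04622725896929 q [ 2. 23. 64.  0. 93. 23.]
time_s: 9.8
t 9.8 box xy [0.001  0.1163] z 0.2956 F box [-0.8  4.5] 3.4 w 0.00014186418403950275 toolx yaw -21.08632951465133 q [-0. 22. 66.  0. 92. 21.]
```

```bash
python3 -m crank '[0,0,0,-0.0035,-0.009,-0.0006,0, 0,0,0,-0.0035,-0.009,-0.0006,0, 0,0,0,-0.0035,-0.009,-0.0011,0, 0,0,0,-0.0035,-0.0089,-0.0015,0, 0,0,0,-0.0034,-0.0088,-0.0021,0, 0,0,0,-0.0034,-0.0088,-0.0025,0, 0,0,0,-0.0033,-0.0085,-0.0031,0, 0,0,0,-0.0033,-0.0084,-0.0035,0, 0,0,0,-0.0032,-0.0083,-0.0039,0, 0,0,0,-0.0031,-0.008,-0.0045,0]'|head -1; python3 st.py
```

```text
time_s: 10.8
t 10.8 box xy [0.0009 0.023 ] z 0.2718 F box [0.7 3.5] 2.3 w 0.00035253169974900993 toolx yaw -21.09038037520233 q [-10.  18.  76.  -0.  86.  11.]
```

```bash
python3 -m crank '[0,0,0,-0.003,-0.0078,-0.0049,0, 0,0,0,-0.0029,-0.0076,-0.0053,0, 0,0,0,-0.0028,-0.0073,-0.0057,0, 0,0,0,-0.0027,-0.007,-0.0061,0, 0,0,0,-0.0026,-0.0067,-0.0066,0, 0,0,0,-0.0024,-0.0063,-0.0068,0, 0,0,0,-0.0023,-0.006,-0.0073,0, 0,0,0,-0.0022,-0.0057,-0.0075,0, 0,0,0,-0.002,-0.0053,-0.0079,0, 0,0,0,-0.0019,-0.0049,-0.0081,0]'|head -1; python3 st.py
```

```text
time_s: 11.8
t 11.8 box xy [ 0.0012 -0.0459] z 0.2053 F box [-0.8 -0.2] 2.9 w 0.00037437571828509116 toolx yaw -21.088797903134306 q [-18.  19.  86.  -0.  75.   3.]
```

```bash
python3 -m crank '[0,0,0,-0.0017,-0.0045,-0.0084,0, 0,0,0,-0.0016,-0.004,-0.0087,0, 0,0,0,-0.0014,-0.0037,-0.0089,0, 0,0,0,-0.0012,-0.0032,-0.009,0, 0,0,0,-0.0011,-0.0027,-0.0093,0, 0,0,0,-0.0005,-0.0013,-0.006,0, 0,0,0,-0.0004,-0.001,-0.005,0, 0,0,0,-0.0004,-0.0009,-0.005,0, 0,0,0,-0.0003,-0.001,-0.005,0, 0,0,0,-0.0002,-0.0006,-0.005,0, 0,0,0,-0.0002,-0.0006,-0.004,0, 0,0,0,-0.0002,-0.0005,-0.004,0, 0,0,0,-0.0001,-0.0003,-0.003,0, 0,0,0,0,0,0,0]'|head -1; python3 st.py
```

```text
time_s: 13.2
t 13.2 box xy [ 0.0012 -0.0713] z 0.1243 F box [ 0.8 -0.2] -1.2 w 0.000486535161421222 toolx yaw -21.087133047040123 q [-21.  24.  94.   0.  62.  -0.]
```

```bash
python3 -m crank '[0,0,0,0,0,-0.003,0,0,0,0,0,0,-0.003,0,0,0,0,0,0,-0.002,0,0,0,0,0,0,-0.001,0,0,0,0,0,0,0,0]'|head -1;  python3 st.py; for i in 1 2 3; do python3 -m crank '[0,0,0,0,0,-0.001,0,0,0,0,0,0,0,0]'|head -1;  python3 st.py; done
```

```text
time_s: 13.7
t 13.7 box xy [ 0.0013 -0.0714] z 0.1155 F box [-0.5  0.2] -0.5 w -0.0001932315544200824 toolx yaw -21.092764324545517 q [-21.  24.  95.   0.  61.  -0.]
time_s: 13.9
t 13.9 box xy [ 0.0013 -0.0713] z 0.1147 F box [ 0.2 -0.1] 0.6 w 0.0002216586145684954 toolx yaw -21.084546634871632 q [-21.  24.  95.   0.  61.  -0.]
time_s: 14.1
t 14.1 box xy [ 0.0013 -0.0713] z 0.1136 F box [-0.2 -0.2] 0.7 w 0.00016633976824717242 toolx yaw -21.081741094285857 q [-21.  24.  95.   0.  61.  -0.]
time_s: 14.3
t 14.3 box xy [ 0.0013 -0.0714] z 0.113 F box [-0.7 -0.7] 5.1 w 2.127458769645889e-05 toolx yaw -21.085670833138597 q [-21.  25.  95.   0.  61.  -0.]
```

```bash
for i in 1 2; do python3 -m crank '[0,0,0,0,0,-0.001,0,0,0,0,0,0,0,0]'|head -1;  python3 st.py; done
```

```text
time_s: 14.5
t 14.5 box xy [ 0.0014 -0.0714] z 0.1129 F box [-4.1 -1.3] 14.0 w -0.000172996167718039 toolx yaw -21.076297949874615 q [-21.  25.  95.  -0.  60.  -0.]
time_s: 14.7
t 14.7 box xy [ 0.0014 -0.0714] z 0.1127 F box [-7.  -1.7] 24.7 w 2.9274509382780298e-05 toolx yaw -21.065787972852913 q [-21.  25.  95.  -0.  60.  -0.]
```

The door is shut against a firm stop (25 N at z 0.1127, expected 0.113). I'll retreat and check.

```bash
python3 -m crank '[0,0,0,0,0,0.004,0, 0,0,0,0,0,0.02,0, 0,0,0,0,0,0.04,0, 0,0,0,0,0,0.04,0, 0,0,0,0,0,0.04,0, 0,0,0,0,0,0.04,0, 0,0,0,-0.02,-0.04,0,0, 0,0,0,-0.02,-0.04,0,0, 0,0,0,-0.02,-0.04,0,0, 0,0,0,-0.02,-0.04,0,0, 0,0,0,-0.02,-0.04,0,0, 0,0,0,-0.02,-0.04,0,0,0,0,0,0,0,0,0]'|head -1; python3 st.py; python3 - <<'E'
from rig import *
import cv2,numpy as np
a=get_image("scene")["frame"][120:280,190:350,::-1]; b=get_image("top")["frame"][110:290,180:360,::-1]
cv2.imwrite("pics/p5.png",np.hstack([cv2.resize(a,(400,400),interpolation=3),cv2.resize(b,(400,400),interpolation=3)]))
E
```

```text
time_s: 16.0
t 16.0 box xy [-0.0244 -0.3428] z 0.294 F box [-0.1  0.5] -0.4 w -0.00012740759307770718 toolx yaw -21.39735779472843 q [-54.  12.  80.  -0.  88. -33.]
```

View pics/p5.png

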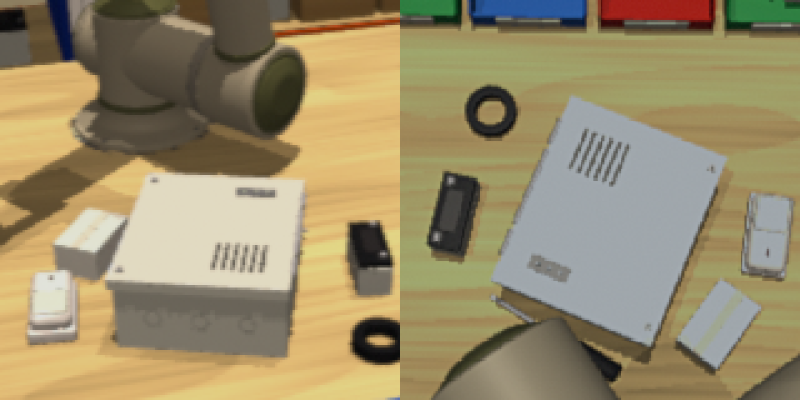

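The door is flush on the box in both views, with the scene's front door edge level along row 285. The surrounding items are where they were.

```bash
python3 -c "
from rig import *
print(close_job())"
```

```text
the job is handed in; nothing more can be done
None
```

The power supply box is closed, and I handed the job in at about 16 s of the 64 s allowed. I used only gentle pushes with the shut fingertips, and picked nothing up.

- **Plate:** I pushed it down first, keeping to the bare margin, with the fingertip's front edge about 108 mm from the hinge. It met its stops at the expected height (tool at 0.0868 m, expected 0.087 m) with 14 N. A picture afterwards showed it level.
- **Door:** I then pushed it over from behind at about 3–6 N (both the force readings and the pressing limit are in N). It seated at the expected height (0.1127 m, expected 0.113 m) with a final press of 25 N.
- **Last pictures:** The door looks flush. The spare battery, cartons, detector and tape look unmoved. The arm partly hid the screwdriver in the final top view, though nothing came near it. The battery is now under the plate, so I couldn't see it.
- **Disagreement:** One height reading behind the door was 7 mm low just after a move. It settled to the commanded value on the next reading. No other checks failed or disagreed.

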